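# Lock the polishing machine on for hands-free work

### The arm

A 7-joint arm with a two-finger parallel gripper is mounted at the origin on a cart in front of the work surface, level with it; the furniture and walls round the work are solid. World frame = base frame: x ahead of the robot, y to its left, z up, the work surface at z = 0. Lengths are in m, angles in degrees, forces in N, time in s.
With the tool pointing down it reaches from about 0.425 to 0.875 m from the base axis. Payload 4.7 kg.
Tool frame: the origin (TCP) lies on the centre line of the jaws, within the pads' length; the fingertips stand 19 mm ahead of it and the grasp point (between the pads) is the TCP; z points along the fingers, y is the line along which they close (so a half turn about z gives the same grasp; the last joint's range is limited). The gripper opens to 87 mm and grips with 3 to 60 N. Pads are 19 mm wide; open, the fingers measure 117 mm over their backs; the gripper's body (75 mm by 190 mm) begins 51 mm behind the grasp point.
Start: joints at [-65.713, 18.392, -4.016, 83.108, 1.295, 78.541, -3.26], TCP at [0.259, 0.596, 0.242] pointing down, gripper open.
Joint ranges: [-163.93, 163.93], [-17.29, 119.83], [-79.2, 71.16], [3.27, 140.29], [-89.18, 269.18], [5.43, 117.66], [-154.24, 154.24]. Speed limits (degrees/s): [147.25, 147.25, 180, 180, 180, 180, 180].

### API

Orientations are given as [roll, pitch, yaw] about the fixed x, y, z axes, in that order (R = Rz(yaw) Ry(pitch) Rx(roll)).
In Python, from cell import env, imaging gives the robot as it stands.
- The arm moves only by the shell command python3 -m crank 'ROWS' [OPENING] [FORCE]. ROWS is JSON, a list of rows, each an object of numbers: "x", "y", "z": the shift along the tool's x, y, z in m; "turn": the turn about the tool's z in rad. In form: [{"x": .., "y": .., "z": .., "turn": ..}, ...]. A call has 1 to 12 rows; each row is the pose to reach, as a shift and turn from the pose commanded when the call began, along the tool's axes at that moment; what a row does not reach only later rows make up. A row lasts 1/8 s, in which the tool goes at most 62.5 mm and 10.7 degrees, less where a joint would pass 70% of its speed; a pose out of reach is approached as far as the arm can. A call with a gripper value outside its range is refused whole. OPENING is the finger opening in m, from 0 to 0.087, set as the call begins (- or left out, the last holds). The fingers move at their own pace and stop on an object; FORCE is the grip in N (left out, the last holds). Time passes only in rows, so rows that repeat a pose let the fingers close. It gives the time, the measured TCP pose, the force, the opening and the grip force at its end, in the units of the state.
- env.get_obs(): the state, without advancing time (a new reading comes with each control period).
- imaging.read_camera(name): name is "side" or "top" or "wrist"; returns the picture (384x512x3 uint8, red, green, blue); there is no depth.
- imaging.get_calibration(name): a dict with "camera_matrix" (3x3 intrinsics, pixels), "k1" (the pictures are not rectified: a ray, as slopes to the right and down, at radius r is drawn at 1 + k1 r^2 times it, then the intrinsics apply), "position" and "attitude" of the camera in the world. Camera axes: x right, y up, looking along -z (the intrinsics and any distortion apply to the point x, -y, -z); pixel columns grow to the right and rows downward; lengths in m; the calibration is good to about 2 mm. A picture is of the moment at which its call begins: read the wrist's pose just before it. get_calibration takes no time and is no camera call; for the wrist camera it gives the pose at the moment of the call.
- env.sign_off(): hands the job in; it is judged then, once.
The state is a dict: "time_s": time; "qpos": joint angles; "joint_velocities": joint speeds; "effort": joint torques, N m; "tool_pos": TCP position; "tool_rot": TCP orientation; "force": force on the tool from outside, world axes, zero at the start; "wrist_torque": the same for the moment, N m; "grip_width": finger opening in m; "grasp_force": force on a finger pad.
Only numpy, scipy, OpenCV 4.12 (cv2) and the standard library are available. Lean on these libraries where they do the work, as an engineer would, in place of code of your own. Each camera call takes 0.05 s, during which the arm holds its last target. There are 200 camera calls.

### The job

Two identical blue machines stand clamped on the bench, one with a white felt mop, the other with a brass wire brush. Set the one with the white mop to stay on by itself: press its red trigger all the way down, and while it is down push the yellow lock-on button in the side of the switch all the way in, then ease the trigger up until the lock catches it, and let go, so that the trigger stays down. Leave the wire-brush machine switched off.

Things in the scene. Friction and masses are not known exactly. Their poses are not given: they have to be found in the camera images.
- polisher: White-mop machine, fixed on its foot, 320 long, 138 high. Origin: foot's underside centre, on the bench; x along the spindle to the mop, y left, z up. Red trigger on top, centred at x 0, y -2. On its left (+y) side a fixed black cheek, x -28 to 28, y 16 to 26, top z 138; the yellow button sticks out of its outer side. Free beside the switch: y over 37 down to z 70; y under -22 down to z 100 (mm).
- polisher_trigger (a joint): Travel of the white-mop machine's red trigger in m: 0 up, 0.014 fully down. Flat ribbed top 52 (x) by 32 (y) mm, 122 mm above the bench when up; slides straight down against a spring (3 N up, 8 N down). The button can go in only beyond about 0.0105; the lock then holds the trigger at about 0.009. One finger can press it beside the cheek while the other hangs outside at the button.
- polisher_lock (a joint): Travel of its yellow lock-on button in m: 0 out, 0.007 fully in. Round, 17 mm wide, axis along y at x = 0, z = 123 mm of the machine's frame; outer end at y = 37 mm when out, 30 mm when in; pushed towards -y. A weak spring (0.4 to 0.8 N) pushes it out again unless the eased trigger has caught it; blocked while the trigger is up.
- grinder_trigger (a joint): Travel of the other machine's red trigger in m, the one with the brass wire brush (the same machine but for the wheel): 0 up (off), 0.014 fully down.

How it is judged (in metres and radians):
On the way, in this order (a step that is already met when the one before it is completed fails the run):
1. the trigger of the white-mop machine is pressed down (value of joint polisher_trigger above 0.0105 m), for 0.05 s.
2. with the trigger down, the lock-on button is pushed in (value of joint polisher_lock above 0.005 m and value of joint polisher_trigger above 0.007 m), for 0.05 s.
At the end, for the whole second after the job is handed in: The white-mop machine is held on by its own lock, touched by nobody: its trigger has risen from the bottom onto the catch and stays 7 to 10.5 mm down, the lock-on button stays more than 5 mm in, and the wire-brush machine's trigger is up (less than 4 mm down) (all of step 2 and value of joint polisher_trigger below 0.0105 m and value of joint grinder_trigger below 0.004 m).
It fails at once if the wire-brush machine's trigger is pressed (value of joint grinder_trigger above 0.006 m).
It also fails if it takes over 48 s, if anything falls off the work surface, if the arm or the gripper's body presses on something with over 40 N, if the wrist force passes 120 N, or if a joint passes its speed limit or range.

## Working session

There is one attempt and no reset: what is moved stays moved. The work goes in short steps, Python scripts to look and compute and a shell command to move; the robot and the scene stay as the last step left them, time stands still between calls to the robot, and variables do not carry over. Pictures are saved under pics/ and viewed, at most 10 in all, crops included, and the job is handed in when it is done.

```bash
ls; mkdir -p pics; python3 - <<'E'
from cell import env, imaging
import cv2, numpy as np
o=env.get_obs();print({k:np.round(o[k],3).tolist() for k in o})
for n in("side","top"):
    c=imaging.get_calibration(n);print(n,{k:np.round(c[k],4).tolist() for k in c})
    im=imaging.read_camera(n);cv2.imwrite(f"pics/{n}0.png",im[...,::-1]);np.save(f"pics/{n}0.npy",im)
a=[cv2.imread(f"pics/{n}0.png") for n in("top","side")]
E
```

```text
pics
{'time_s': 0.0, 'qpos': [-65.713, 18.439, -4.016, 83.174, 1.295, 78.54, -3.259], 'joint_velocities': [-0.134, -0.107, -0.004, -0.006, 0.091, 0.007, 0.044], 'effort': [0.0, -49.13, -0.404, -31.252, -0.064, 0.044, 0.0], 'tool_pos': [0.259, 0.596, 0.24], 'tool_rot': [-179.892, 0.005, 156.524], 'force': [-0.642, -0.049, -0.283], 'wrist_torque': [0.014, 0.024, -0.016], 'grasp_force': 0.0, 'grip_width': 0.087}
side {'camera_matrix': [[389.5565, 0.0, 244.6161], [0.0, 389.5565, 193.8893], [0.0, 0.0, 1.0]], 'k1': -0.1172, 'position': [0.5159, -0.6373, 0.6037], 'attitude': [47.6638, -0.2012, -3.2305]}
top {'camera_matrix': [[379.3295, 0.0, 256.0857], [0.0, 379.3295, 184.8195], [0.0, 0.0, 1.0]], 'k1': 0.0108, 'position': [0.4858, -0.0077, 0.8739], 'attitude': [3.8263, 1.5026, -90.1485]}
```

View pics/top0.png

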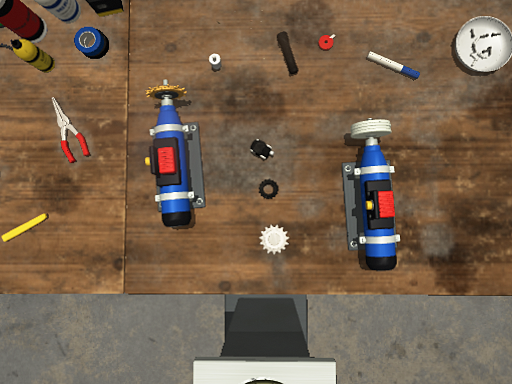

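View pics/side0.png

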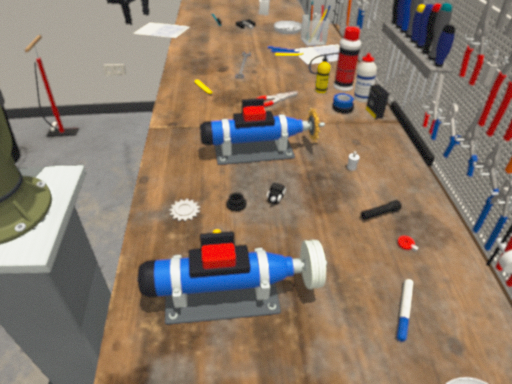

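The top view shows the white-mop machine on the right: trigger about (386,204), button about (369,205), mop (372,128). The wire-brush machine is on the left at about (168,160). In the side view the mop machine is the near one, with its trigger at (219,257).

```bash
cat > h.py <<'E'
import numpy as np, cv2
from scipy.spatial.transform import Rotation as Ro
from cell import env, imaging
def rays(c,px):
    K=np.array(c["camera_matrix"]);px=np.atleast_2d(px).astype(float)
    d=(px-K[:2,2])/[K[0,0],K[1,1]]; u=d.copy()
    for _ in range(20): u=d/(1+c["k1"]*(u**2).sum(1,keepdims=True))
    v=np.c_[u[:,0],-u[:,1],-np.ones(len(u))]
    return v@Ro.from_euler("xyz",c["attitude"],degrees=True).as_matrix().T
def plane(c,px,z):
    v=rays(c,px);p=np.array(c["position"]);return p+v*((z-p[2])/v[:,2])[:,None]
def mask(im,lo,hi,box):
    h=cv2.cvtColor(im,cv2.COLOR_RGB2HSV);m=cv2.inRange(h,lo,hi)
    k=np.zeros_like(m);x0,y0,x1,y1=box;k[y0:y1,x0:x1]=1;return m*k
def pts(m): return np.argwhere(m)[:,::-1]
E
python3 - <<'E'
from h import *
im=np.load("pics/top0.npy");c=imaging.get_calibration("top")
box=(335,100,410,280)
red=mask(im,(0,120,80),(8,255,255),(375,180,402,225))
yel=mask(im,(20,120,80),(35,255,255),(360,190,380,220))
blue=mask(im,(105,120,60),(125,255,255),box)
for n,m,z in(("red",red,.122),("yel",yel,.125)):
    P=plane(c,pts(m),z)[:,:2];r=cv2.minAreaRect((P*1000).astype(np.float32));
    print(n,len(P),P.mean(0),r,cv2.boxPoints(r).tolist())
# blue axis: midpoints per row
R=[(np.r_[np.flatnonzero(r)[[0,-1]]].mean(),y,np.ptp(np.flatnonzero(r))) for y,r in enumerate(blue) if r.sum()//255>5]
for q in R[::4]: print(np.round(q,1),plane(c,q[:2],.09)[0,:2].round(4))
print("bolts",plane(c,[(347.5,170),(353,244)],.006)[:,:2])
s=np.load("pics/side0.npy");c=imaging.get_calibration("side")
red=mask(s,(0,120,80),(8,255,255),(195,235,245,275))
cv2.imwrite("pics/crop.png",np.hstack([cv2.resize(im[155:255,335:415,::-1],None,fx=5,fy=5,interpolation=0),cv2.resize(s[225:285,190:270,::-1],None,fx=4.9,fy=500/60,interpolation=0)]))
yel=mask(s,(20,120,80),(35,255,255),(195,220,245,245))
P=plane(c,pts(red),.122);print("side red",P.min(0),P.max(0),P.mean(0));print(pts(yel).mean(0),len(pts(yel)),plane(c,pts(yel),.138).mean(0) if yel.any() else "")
E
```

```text
red 418 [ 0.49797942 -0.24252732] ((498.0516662597656, -242.51290893554688), (52.41178894042969, 30.60112190246582), 3.6071155071258545) [[470.93505859375, -228.89138793945312], [472.86029052734375, -259.4319152832031], [525.1682739257812, -256.1344299316406], [523.2430419921875, -225.59390258789062]]
yel 52 [ 0.49580389 -0.20791686] ((495.5244445800781, -207.9132537841797), (9.690496444702148, 15.772862434387207), 88.73424530029297) [[487.53289794921875, -212.58311462402344], [503.30194091796875, -212.93153381347656], [503.5159912109375, -203.24339294433594], [487.7469482421875, -202.8949737548828]]
[375.5 145.    5. ] [ 0.6198 -0.2343]
[372. 149.  16.] [ 0.6115 -0.227 ]
[372.5 153.   19. ] [ 0.6031 -0.2278]
[372.5 157.   21. ] [ 0.5948 -0.2276]
[373. 161.  24.] [ 0.5865 -0.2285]
[370. 165.  20.] [ 0.5783 -0.2222]
[374. 175.  28.] [ 0.5575 -0.2298]
[374. 179.  28.] [ 0.5493 -0.2297]
[378.5 229.   29. ] [ 0.4471 -0.2363]
[378.5 233.   29. ] [ 0.439  -0.2361]
[379.5 244.   29. ] [ 0.4168 -0.2376]
[379.5 248.   29. ] [ 0.4088 -0.2374]
[380.5 252.   29. ] [ 0.4008 -0.2392]
[379. 256.  22.] [ 0.3927 -0.236 ]
bolts [[ 0.57698275 -0.19398208]
 [ 0.40939325 -0.20312212]]
side red [ 0.47042488 -0.27591223  0.122     ] [ 0.52462603 -0.22357194  0.122     ] [ 0.49766861 -0.24960222  0.122     ]
[216.41463415 231.09756098] 41 [ 0.49598606 -0.21335054  0.138     ]
```

View pics/crop.png

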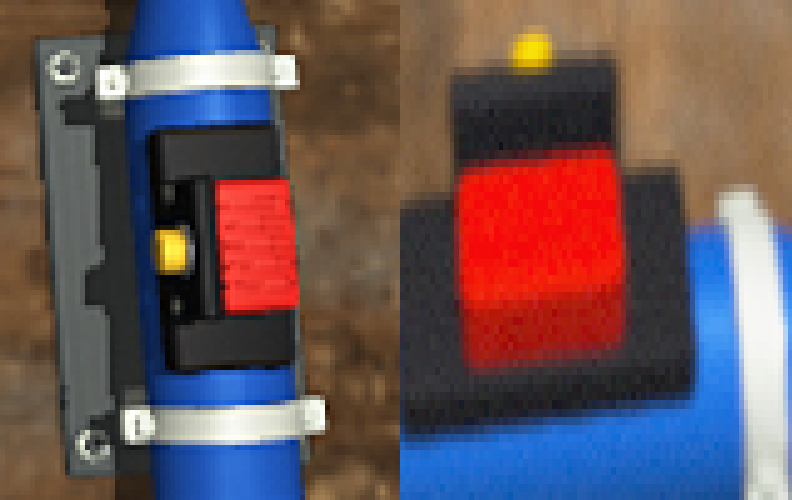

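```bash
python3 -m crank '[{"x":-0.04,"y":-0.02,"turn":0.17},{"x":-0.08,"y":-0.04,"turn":0.34},{"x":-0.12,"y":-0.06,"turn":0.51},{"x":-0.16,"y":-0.08,"turn":0.68},{"x":-0.2,"y":-0.1,"turn":0.85},{"x":-0.24,"y":-0.12,"turn":1.02},{"x":-0.28,"y":-0.14,"turn":1.19},{"x":-0.32,"y":-0.16,"turn":1.36},{"x":-0.36,"y":-0.18,"turn":1.53},{"x":-0.4,"y":-0.2,"turn":1.7},{"x":-0.4,"y":-0.2,"turn":1.7},{"x":-0.4,"y":-0.2,"turn":1.7}]' 0.04 10
cat >> h.py <<'E'
H=np.radians(3.3);O=np.array([.4978,-.240])
def togo(xm,ym,z,yaw=3.3):
    o=env.get_obs();p=np.array(o["tool_pos"]);R=Ro.from_euler("xyz",o["tool_rot"],degrees=True).as_matrix()
    t=np.r_[O+np.array([[np.cos(H),-np.sin(H)],[np.sin(H),np.cos(H)]])@[xm,ym],z]
    print("pos",p.round(4),np.round(o["tool_rot"],2),"F",np.round(o["force"],2),"w",o["grip_width"],"t",o["time_s"])
    print("tool shift",(R.T@(t-p)).round(4),"turn",np.radians((o["tool_rot"][2]-yaw+180)%360-180).round(4),"target",t.round(4))
E
python3 -c "
from h import *
togo(0,.025,.20)"
```

```text
pos [0.2588 0.5957 0.2406] [-1.7990e+02  1.0000e-02  1.5652e+02] F [1.32 0.02 0.36] w 0.08695754702326941 t 0.1
tool shift [-0.5408 -0.649   0.0417] turn 2.6743 target [ 0.4964 -0.215   0.2   ]invalid input
```

```bash
python3 -m crank '[{"x":-0.04,"y":-0.02,"z":0,"turn":0.17},{"x":-0.08,"y":-0.04,"z":0,"turn":0.34},{"x":-0.12,"y":-0.06,"z":0,"turn":0.51},{"x":-0.16,"y":-0.08,"z":0,"turn":0.68},{"x":-0.2,"y":-0.1,"z":0,"turn":0.85},{"x":-0.24,"y":-0.12,"z":0,"turn":1.02},{"x":-0.28,"y":-0.14,"z":0,"turn":1.19},{"x":-0.32,"y":-0.16,"z":0,"turn":1.36},{"x":-0.36,"y":-0.18,"z":0,"turn":1.53},{"x":-0.4,"y":-0.2,"z":0,"turn":1.7},{"x":-0.4,"y":-0.2,"z":0,"turn":1.7},{"x":-0.4,"y":-0.2,"z":0,"turn":1.7}]' 0.04 10
python3 -c "
from h import *
togo(0,.025,.20)"
```

```text
time_s: 1.6
tool_pos: [0.5456, 0.254, 0.2411]
tool_rot: [-179.9, 0.0, 59.2]
force: [-1.2, 0.1, 0.5]
grip_width: 0.0402
grasp_force: 0.0
pos [0.5456 0.254  0.2411] [-1.7993e+02  2.0000e-02  5.9190e+01] F [-1.16  0.13  0.52] w 0.04018506221352808 t 1.6
tool shift [-0.428  0.198  0.041] turn 0.9754 target [ 0.4964 -0.215   0.2   ]
```

```bash
python3 -m crank '[{"x":-0.048,"y":0.022,"z":0,"turn":0.11},{"x":-0.096,"y":0.044,"z":0,"turn":0.22},{"x":-0.144,"y":0.066,"z":0,"turn":0.33},{"x":-0.192,"y":0.088,"z":0,"turn":0.44},{"x":-0.24,"y":0.11,"z":0,"turn":0.55},{"x":-0.288,"y":0.132,"z":0,"turn":0.66},{"x":-0.336,"y":0.154,"z":0,"turn":0.77},{"x":-0.384,"y":0.176,"z":0,"turn":0.88},{"x":-0.428,"y":0.198,"z":0.02,"turn":0.975},{"x":-0.428,"y":0.198,"z":0.041,"turn":0.975},{"x":-0.428,"y":0.198,"z":0.041,"turn":0.975},{"x":-0.428,"y":0.198,"z":0.041,"turn":0.975}]'
python3 - <<'E'
from h import *
togo(0,.025,.165)
a=[imaging.read_camera("side")[150:310,130:345,::-1],imaging.read_camera("top")[140:260,320:430,::-1],imaging.read_camera("wrist")[...,::-1]]
cv2.imwrite("pics/v1.png",np.hstack([cv2.resize(i,(int(i.shape[1]*290/i.shape[0]),290)) for i in a])[:,:800])
E
```

```text
time_s: 3.1
tool_pos: [0.4974, -0.2138, 0.2011]
tool_rot: [-180.0, -0.0, 3.5]
force: [0.8, 0.2, 0.3]
grip_width: 0.0402
grasp_force: 0.0
pos [ 0.4974 -0.2138  0.2011] [-1.7997e+02 -5.0000e-02  3.4600e+00] F [0.81 0.17 0.34] w 0.04017047405334659 t 3.1
tool shift [-0.0011  0.0012  0.0361] turn 0.0028 target [ 0.4964 -0.215   0.165 ]
```

View pics/v1.png

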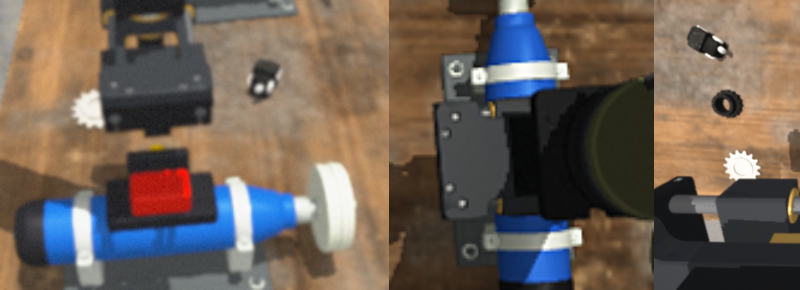

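The fingers are above the switch: in the side view the near fingertip is at (157,128) with the trigger below it at (160,190). Clearance is fine, so I'll descend.

```bash
python3 -m crank '[{"x":-0.001,"y":0.001,"z":0.02,"turn":0},{"x":-0.001,"y":0.001,"z":0.04,"turn":0},{"x":-0.001,"y":0.001,"z":0.055,"turn":0},{"x":-0.001,"y":0.001,"z":0.055,"turn":0},{"x":-0.001,"y":0.001,"z":0.055,"turn":0}]'
python3 - <<'E'
from h import *
togo(0,.025,.125)
a=[imaging.read_camera("side")[150:310,130:345,::-1],imaging.read_camera("top")[140:260,320:430,::-1]]
cv2.imwrite("pics/v2.png",np.hstack([cv2.resize(i,(int(i.shape[1]*290/i.shape[0]),290)) for i in a])[:,:800])
E
```

```text
time_s: 3.88
tool_pos: [0.4961, -0.2168, 0.1463]
tool_rot: [180.0, -0.1, 3.3]
force: [0.2, -0.0, 0.3]
grip_width: 0.04
grasp_force: 0.0
pos [ 0.4961 -0.2168  0.1463] [ 1.7998e+02 -7.0000e-02  3.2700e+00] F [ 0.17 -0.03  0.3 ] w 0.039986056940729 t 3.875
tool shift [ 0.0003 -0.0017  0.0213] turn -0.0006 target [ 0.4964 -0.215   0.125 ]
```

View pics/v2.png

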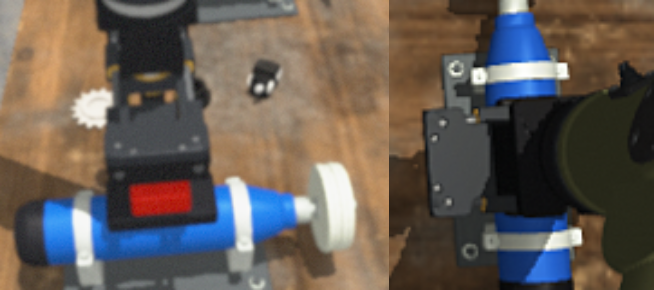

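```bash
python3 -m crank '[{"x":0,"y":0,"z":0.005,"turn":0},{"x":0,"y":0,"z":0.01,"turn":0},{"x":0,"y":0,"z":0.014,"turn":0},{"x":0,"y":0,"z":0.017,"turn":0},{"x":0,"y":0,"z":0.019,"turn":0},{"x":0,"y":0,"z":0.019,"turn":0},{"x":0,"y":0,"z":0.019,"turn":0},{"x":0,"y":0,"z":0.019,"turn":0}]'
python3 -c "
from h import *
togo(0,.025,.125)"
```

```text
time_s: 4.97
tool_pos: [0.4963, -0.2169, 0.1275]
tool_rot: [180.0, -0.1, 3.3]
force: [-1.5, 1.1, 8.2]
grip_width: 0.0402
grasp_force: 3.8
pos [ 0.4963 -0.2169  0.1275] [ 1.7998e+02 -1.0000e-01  3.2600e+00] F [-1.53  1.1   8.18] w 0.040194567172808296 t 4.975
tool shift [ 0.0002 -0.0018  0.0025] turn -0.0007 target [ 0.4964 -0.215   0.125 ]
```

```bash
python3 -m crank '[{"x":0,"y":0,"z":0.001,"turn":0},{"x":0,"y":0.001,"z":0.002,"turn":0},{"x":0,"y":0.002,"z":0.002,"turn":0},{"x":0,"y":0.003,"z":0.002,"turn":0},{"x":0,"y":0.003,"z":0.002,"turn":0},{"x":0,"y":0.003,"z":0.002,"turn":0},{"x":0,"y":0.003,"z":0.002,"turn":0},{"x":0,"y":0.003,"z":0.002,"turn":0}]' 0.017 10
python3 -c "
from h import *
togo(0,.022,.125)"
```

```text
time_s: 5.98
tool_pos: [0.4969, -0.2209, 0.1272]
tool_rot: [179.9, -0.2, 3.2]
force: [-5.0, 0.7, 16.8]
grip_width: 0.021
grasp_force: 13.0
pos [ 0.4969 -0.2209  0.1272] [ 1.7994e+02 -1.7000e-01  3.2400e+00] F [-5.04  0.67 16.75] w 0.021002927554564097 t 5.975
tool shift [-0.0002 -0.0029  0.0022] turn -0.0011 target [ 0.4965 -0.218   0.125 ]
```

The trigger is bottomed (17 N) and the button is in (the far finger is at y' of about 29.6). Now I'll ease up while still holding the button.

```bash
python3 -m crank '[{"x":0,"y":0,"z":-0.001,"turn":0},{"x":0,"y":0,"z":-0.002,"turn":0},{"x":0,"y":0,"z":-0.003,"turn":0},{"x":0,"y":0,"z":-0.004,"turn":0},{"x":0,"y":0,"z":-0.005,"turn":0},{"x":0,"y":0,"z":-0.006,"turn":0},{"x":0,"y":0,"z":-0.007,"turn":0},{"x":0,"y":0,"z":-0.008,"turn":0},{"x":0,"y":0,"z":-0.009,"turn":0},{"x":0,"y":0,"z":-0.009,"turn":0},{"x":0,"y":0,"z":-0.009,"turn":0}]'
python3 -c "
from h import *
togo(0,.022,.2)"
```

```text
time_s: 7.35
tool_pos: [0.4953, -0.2187, 0.1331]
tool_rot: [-179.9, 0.1, 3.3]
force: [2.1, 5.0, -0.3]
grip_width: 0.0171
grasp_force: 2.4
pos [ 0.4953 -0.2187  0.1331] [-1.7991e+02  6.0000e-02  3.2700e+00] F [ 2.11  5.01 -0.33] w 0.017056039234980034 t 7.35
tool shift [ 0.0012 -0.0007 -0.0669] turn -0.0006 target [ 0.4965 -0.218   0.2   ]
```

```bash
python3 -m crank '[{"x":0,"y":-0.001,"z":-0.001,"turn":0},{"x":0,"y":-0.003,"z":-0.001,"turn":0},{"x":0,"y":-0.003,"z":-0.001,"turn":0},{"x":0,"y":-0.003,"z":-0.001,"turn":0},{"x":0,"y":-0.003,"z":-0.02,"turn":0},{"x":0,"y":-0.003,"z":-0.05,"turn":0},{"x":0,"y":-0.05,"z":-0.1,"turn":0},{"x":0,"y":-0.11,"z":-0.1,"turn":0},{"x":0,"y":-0.17,"z":-0.1,"turn":0},{"x":0,"y":-0.2,"z":-0.1,"turn":0},{"x":0,"y":-0.2,"z":-0.1,"turn":0},{"x":0,"y":-0.2,"z":-0.1,"turn":0}]' 0.04
python3 - <<'E'
from h import *
togo(0,.022,.2)
s=imaging.read_camera("side");t=imaging.read_camera("top")
a=[s[225:285,190:270,::-1],t[155:255,335:415,::-1]]
cv2.imwrite("pics/v3.png",np.hstack([cv2.resize(i,(390,400),interpolation=0) for i in a]))
c=imaging.get_calibration("top");m=mask(t,(20,120,80),(35,255,255),(360,190,380,220));P=plane(c,pts(m),.125)
print(len(P),P.min(0),P.max(0),P.mean(0))
red=mask(t,(0,120,80),(8,255,255),(375,180,402,225));Q=plane(c,pts(red),.122);print(len(Q),Q.mean(0),Q.min(0))
E
```

```text
time_s: 8.85
tool_pos: [0.4847, -0.0212, 0.2345]
tool_rot: [180.0, -0.1, 3.2]
force: [0.5, -0.4, 0.3]
grip_width: 0.0399
grasp_force: 0.0
pos [ 0.4847 -0.0212  0.2345] [ 1.7997e+02 -8.0000e-02  3.1800e+00] F [ 0.51 -0.4   0.27] w 0.039927607093527016 t 8.85
tool shift [0.0009 0.1971 0.0346] turn -0.0021 target [ 0.4965 -0.218   0.2   ]
21 [ 0.48768666 -0.2147786   0.125     ] [ 0.50330763 -0.21068224  0.125     ] [ 0.4960492  -0.21239608  0.125     ]
376 [ 0.49777408 -0.24085799  0.122     ] [ 0.47201661 -0.25583013  0.122     ]
```

View pics/v3.png

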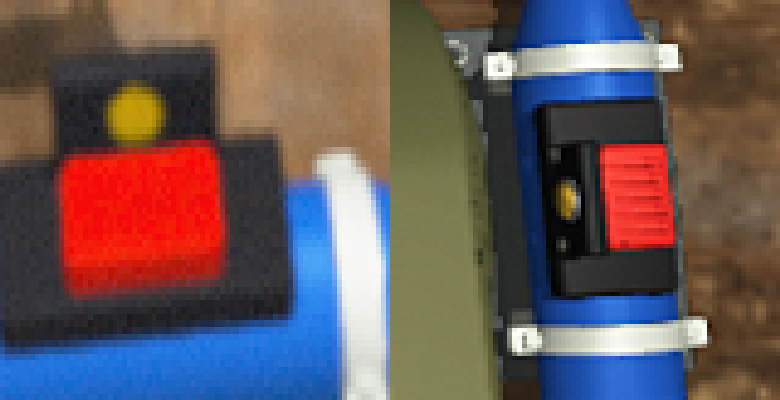

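The picture after release shows the trigger sitting low. The button is in: only a thin yellow sliver shows from above at (568,200), and its inner end shows through the cheek at (135,112). The lock has caught, so I'll hand in.

```bash
python3 -c "
from cell import env
print(env.sign_off())"
```

```text
the job is handed in; nothing more can be done
None
```

The white-mop machine is locked on: after I let go, the pictures showed its trigger held down and the button in. I never touched the wire-brush machine, and I handed the job in at about 9 s; the sign-off gave no verdict.

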